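Shut the two-leaf dry chest so its edges lap

ROBOT

A 6-joint arm with a two-finger parallel gripper is mounted at the origin on the work surface. World frame = base frame: x ahead of the robot, y to its left, z up, the work surface at z = 0. Lengths are in m, angles in rad, forces in N, time in s.
With the tool pointing down it reaches from about 0.35 to 0.975 m from the base axis. Payload 7.1 kg.
Tool frame: the origin (TCP) lies on the centre line of the jaws, within the pads' length; the fingertips stand 8 mm ahead of it and the grasp point (between the pads) lies 11 mm behind it; z points along the fingers, y is the line along which they close (so a half turn about z gives the same grasp; the last joint's range is limited). The gripper opens to 88 mm and grips with 3 to 60 N. Pads are 20 mm wide; open, the fingers measure 115 mm over their backs; the gripper's body (75 mm by 178 mm) begins 61 mm behind the grasp point.
Start: joints at [1.136, 0.423, 1.63, -0, 1.089, -0.019], TCP at [0.252, 0.572, 0.231] pointing down, gripper open.
Joint ranges: [-3, 3], [-0.9, 2.11], [0.09, 2.58], [-1.31, 4.45], [0.11, 2.69], [-2.54, 2.54]. Speed limits (rad/s): [2.39, 2.39, 3.01, 3.14, 3.14, 3.14].

INTERFACE

Orientations are given as a 3x3 rotation matrix whose columns are the frame's x, y, z axes.
In Python, from station import env gives the robot as it stands.
- The arm moves only by the tool send_rows, never from a script. Its arguments are lists of equal length, an entry for each row: "dr": the turn, a rotation vector about the tool's x, y, z in degrees, a list of three; "xyz": the shift along the tool's x, y, z in mm, a list of three; "fingers": the opening, from -1 (shut) to 1 (fully open). A call has 1 to 12 rows; each row is the pose to reach, as a shift and turn from the pose commanded when the call began, along the tool's axes at that moment; what a row does not reach only later rows make up. A row lasts 1/10 s, in which the tool goes at most 50 mm and 8.59 degrees, less where a joint would pass 70% of its speed; a pose out of reach is approached as far as the arm can. A call with a gripper value outside its range is refused whole. The fingers move at their own pace and stop on an object; the grip force is fixed at half the most. Time passes only in rows, so rows that repeat a pose let the fingers close. It gives the time, the measured TCP pose, the force, the opening and the grip force at its end, in the units of the state.
- env.get_state(): the state, without advancing time (a new reading comes with each control period).
- env.get_image(name): name is "scene" or "top" or "wrist"; returns (picture, depth): 384x512x3 uint8, red, green, blue; 384x512 float32, m along the optical axis (not along the pixel's ray), 0 where there is no reading.
- env.get_calibration(name): a dict with "mtx" (3x3 intrinsics, pixels), "extrinsics" (4x4, takes a point from camera to world coordinates). Camera axes: x right, y up, looking along -z (the intrinsics and any distortion apply to the point x, -y, -z); pixel columns grow to the right and rows downward; lengths in m; the calibration is good to about 2 mm. The wrist camera is an equidistant fisheye: a pixel r from the principal point sees the ray r / f radians off the axis. A picture is of the moment at which its call begins: read the wrist's pose just before it. get_calibration takes no time and is no camera call; for the wrist camera it gives the pose at the moment of the call.
- env.finish_job(): hands the job in; it is judged then, once.
The state is a dict: "clock": time; "joint_positions": joint angles; "joint_vel": joint speeds; "effort": joint torques, N m; "position": TCP position; "eef_rot": TCP orientation; "contact_force": force on the tool from outside, world axes, zero at the start; "ft_torque": the same for the moment, N m; "grip_width": finger opening in m; "grasp_force": force on a finger pad.
Only numpy, scipy, OpenCV 4.12 (cv2) and the standard library are available. Lean on these libraries where they do the work, as an engineer would, in place of code of your own. Each camera call takes 0.05 s, during which the arm holds its last target. There are 200 camera calls.

TASK

Close the slide dry chest on the bench: first fold the leaf with the stepped (rebated) edge fully down while the leaf with the overhanging flange still stands open, then fold the flanged leaf fully down over it so that the edges lap and both leaves lie flat. Leave the jar, the slide box and the stack of dishes beside the chest where they stand.

Things in the scene. Friction and masses are not known exactly. Their poses are not given: they have to be found in the camera images.
- chest: White chest fixed to the bench, 200 (x) by 280 (y) by 100 mm high, open top, with two fold-down leaves 200 mm long in x. Origin: centre of its underside, z up. Hinge lines run along its x, 100 mm up, at y = -140 mm (rebated leaf) and y = +140 mm (flanged leaf), on the leaves' inner faces; outer faces lie 16 mm outside that (116 mm above the bench when shut).
- rebated_leaf (a joint): Angle, rad, of the leaf on the chest's -y rim: 0 shut flat, 1.57 upright, stop 1.8; starts open. Panel 16 mm thick from the hinge to 128 mm, then a bare-metal tongue 7 mm thick, flush with the inner face, to 150 mm. 0.2-0.42 kg. A stiff hinge holds any angle; under 5 N on the outer face 110 mm from the hinge folds it. If the flanged leaf is down first it cannot shut.
- flanged_leaf (a joint): Angle, rad, of the leaf on the chest's +y rim: 0 shut flat, 1.57 upright, stop 1.8; starts open. Panel 16 mm thick from the hinge to 128 mm, then a bare-metal flange 7 mm thick, flush with the outer face, to 149 mm. Shut last, the flange lies over the other leaf's tongue, outer faces flush. Weight and stiff hinge as the other leaf.
- jar_mid (a point): Bystander: centre of a lidded specimen jar, 52 mm across, 70 mm high, standing loose by the chest's -x side.
- slide_box_mid (a point): Bystander: centre of a flat closed slide box with a blue lid, about 88 x 103 x 36 mm high, lying loose by the chest's +x side.
- dishes_mid (a point): Bystander: centre of a stack of white lidded dishes, 90 mm across, 42 mm high, standing loose by the chest's +x side.

How it is judged:
On the way:
1. the rebated leaf is shut (within 0.09 rad, about 13 mm at its edge) while the flanged leaf still stands open (more than 0.6 rad) (value of joint rebated_leaf below 0.09 rad and value of joint flanged_leaf above 0.6 rad), for 0.2 s.
At the end, for the whole second after the job is handed in: Both leaves are shut and at rest, each within 0.09 rad of flat (about 13 mm at its free edge), the flange lapping over the tongue, and the jar, the slide box and the dishes within 30 mm of where they stood (value of joint each of rebated_leaf, flanged_leaf below 0.09 rad and velocity of joint rebated_leaf between -0.1 and 0.1 rad/s and velocity of joint flanged_leaf between -0.1 and 0.1 rad/s and distance of each of jar_mid, slide_box_mid, dishes_mid from where it was at the start of the episode below 0.03 m); the robot touches nothing.
It fails at once if the jar is moved more than 30 mm (distance of jar_mid from where it was at the start of the episode above 0.03 m).
It fails at once if the slide box is moved more than 30 mm (distance of slide_box_mid from where it was at the start of the episode above 0.03 m).
It fails at once if the stack of dishes is moved more than 30 mm (distance of dishes_mid from where it was at the start of the episode above 0.03 m).
It also fails if it takes over 58 s, if anything falls off the work surface, if the arm or the gripper's body presses on something with over 40 N, if the wrist force passes 120 N, or if a joint passes its speed limit or range.

## Working session

There is one attempt and no reset: what is moved stays moved. The work goes in short steps, Python scripts to look and compute and a tool call to move; the robot and the scene stay as the last step left them, time stands still between calls to the robot, and variables do not carry over. Pictures are saved under pics/ and viewed, at most 10 in all, crops included, and the job is handed in when it is done.

Besides the shell and the picture viewer there is one more tool, called after "Call:" in YAML: its name, and indented under it one key for each argument. send_rows: Moves the arm, as the interface text tells. Its arguments: {"type":"object","properties":{"dr":{"type":"array","items":{"type":"array","items":{"type":"number"}}},"xyz":{"type":"array","items":{"type":"array","items":{"type":"number"}}},"fingers":{"type":"array","items":{"type":"number"}}},"required":["dr","xyz","fingers"]}

```bash
mkdir -p pics
python3 - <<'E'
from station import env
import cv2,numpy as np
s=env.get_state(); print(s['clock'],s['position'],np.round(s['eef_rot'],3))
ims=[]
for n in("scene","top"):
    im,d=env.get_image(n); c=env.get_calibration(n); np.savez(f'{n}0.npz',im=im,d=d,K=c['mtx'],T=c['extrinsics'])
    print(n,np.round(c['mtx'],1).tolist(),np.round(c['extrinsics'],3).tolist(),(d>0).mean())
    cv2.imwrite(f'pics/{n}0.png',im[...,::-1])
E
```

```text
0.0 [0.25222214 0.57124446 0.22989914] [[-0.915  0.404 -0.001]
 [ 0.404  0.915 -0.001]
 [ 0.    -0.002 -1.   ]]
scene [[376.5, 0.0, 258.3], [0.0, 376.5, 193.6], [0.0, 0.0, 1.0]] [[0.831, -0.473, 0.292, 0.817], [0.555, 0.692, -0.462, -0.297], [0.017, 0.546, 0.838, 0.774], [0.0, 0.0, 0.0, 1.0]] 0.9956919352213541
top [[389.5, 0.0, 249.6], [0.0, 389.5, 191.7], [0.0, 0.0, 1.0]] [[-0.003, 0.999, -0.051, 0.522], [-1.0, -0.002, 0.014, 0.067], [0.013, 0.051, 0.999, 0.916], [0.0, 0.0, 0.0, 1.0]] 0.9960530598958334
```

View pics/scene0.png

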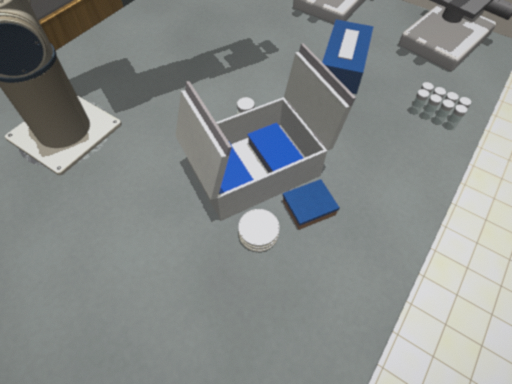

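View pics/top0.png

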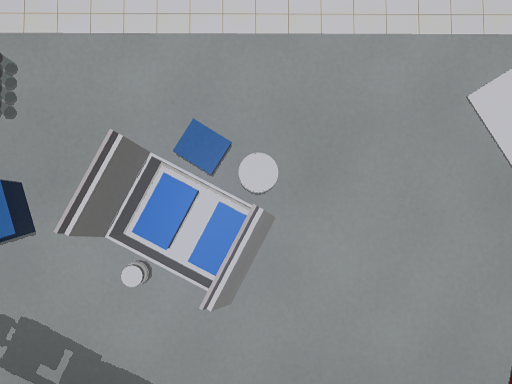

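The top view shows the chest with its rim corners at about (152,155), (108,235), (260,207) and (212,290). The jar is at (133,275), the slide box at (203,147) and the dishes at (258,172). The jar marks chest -x, so the left leaf (60–150,130–235) is on +y (flanged) and the right leaf (205–270,207–310) is on -y (rebated). I'll measure the pose from the depth points.

```bash
cat > h.py <<'E'
import numpy as np,cv2
def cloud(im,d,K,T):
    v,u=np.mgrid[:d.shape[0],:d.shape[1]]
    p=np.stack([(u-K[0,2])/K[0,0]*d,-(v-K[1,2])/K[1,1]*d,-d],-1)
    return p@T[:3,:3].T+T[:3,3]
E
python3 - <<'E'
import numpy as np,cv2
from h import *
def load(n):
    z=np.load(n+'0.npz'); return z['im'],cloud(z['im'],z['d'],z['K'],z['T']),z['d']
im,P,d=load('top')
hsv=cv2.cvtColor(im,cv2.COLOR_RGB2HSV)
box=np.zeros(d.shape,bool); box[120:320,50:290]=1
m=box&(d>0)&(P[...,2]>.085)&(P[...,2]<.106)
r=cv2.minAreaRect(P[m][:,:2].astype(np.float32)*1000); print('rim',m.sum(),r, P[m][:,2].mean())
print(cv2.boxPoints(r).round().tolist())
for n in('top','scene'):
    im,P,d=load(n)
    q=P.reshape(-1,3); q=q[(d.ravel()>0)&(q[:,2]>.115)&(q[:,2]<.3)&(q[:,0]>.3)&(q[:,0]<.75)&(q[:,1]>-.15)&(q[:,1]<.5)]
    a=np.deg2rad(-29.); R=np.array([[np.cos(a),-np.sin(a)],[np.sin(a),np.cos(a)]])
    c=q[:,:2]@R   # chest-axis coords
    for lo in np.arange(.12,.3,.015):
        k=(q[:,2]>=lo)&(q[:,2]<lo+.015)
        if k.sum()<5: continue
        y=c[k,1]; 
        for side in (y<.1,y>=.1):
            if side.sum()>4: print(n,round(lo,3),side.sum(),'y',np.percentile(y[side],[2,50,98]).round(3),'x',np.percentile(c[k][side][:,0],[2,98]).round(3))
E
```

```text
rim 1415 ((491.7503662109375, 181.6471710205078), (298.15570068359375, 200.43646240234375), 62.25296401977539) 0.09891909297184298
[[334.0, 96.0], [511.0, 3.0], [650.0, 267.0], [472.0, 360.0]]
top 0.12 499 y [0.252 0.547 0.551] x [0.244 0.436]
top 0.135 538 y [0.256 0.55  0.553] x [0.244 0.436]
top 0.15 558 y [0.261 0.552 0.556] x [0.243 0.437]
top 0.165 601 y [0.265 0.555 0.559] x [0.245 0.436]
top 0.18 636 y [0.269 0.557 0.561] x [0.245 0.436]
top 0.195 672 y [0.273 0.56  0.564] x [0.245 0.436]
top 0.21 885 y [0.277 0.562 0.574] x [0.244 0.436]
top 0.225 1823 y [0.282 0.565 0.577] x [0.245 0.437]
top 0.24 1264 y [0.295 0.575 0.584] x [0.245 0.436]
scene 0.12 604 y [0.251 0.545 0.557] x [0.247 0.443]
scene 0.135 623 y [0.255 0.548 0.56 ] x [0.245 0.443]
scene 0.15 658 y [0.26  0.551 0.562] x [0.246 0.443]
scene 0.165 686 y [0.264 0.553 0.564] x [0.246 0.443]
scene 0.18 713 y [0.268 0.555 0.567] x [0.245 0.443]
scene 0.195 754 y [0.272 0.558 0.57 ] x [0.246 0.443]
scene 0.21 874 y [0.277 0.561 0.574] x [0.244 0.443]
scene 0.225 1291 y [0.281 0.297 0.577] x [0.246 0.442]
scene 0.24 728 y [0.294 0.303 0.583] x [0.245 0.439]
```

Run:
```python
import numpy as np,cv2
from h import *
a=np.deg2rad(-29.); R=np.array([[np.cos(a),-np.sin(a)],[np.sin(a),np.cos(a)]])
for n in('top','scene'):
    z=np.load(n+'0.npz'); d=z['d']; q=cloud(z['im'],d,z['K'],z['T']).reshape(-1,3)
    q=q[(d.ravel()>0)&(q[:,2]>.115)&(q[:,2]<.3)&(q[:,0]>.3)&(q[:,0]<.75)&(q[:,1]>-.15)&(q[:,1]<.5)]
    y=(q[:,:2]@R)[:,1]
    for nm,s in(('reb',y<.4),('fl',y>.4)):
        p=q[s]; 
        # dominant plane by RANSAC (median-trim)
        best=0;rng=np.random.default_rng(0)
        for _ in range(300):
            t=p[rng.choice(len(p),3,False)]; nn=np.cross(t[1]-t[0],t[2]-t[0]); L=np.linalg.norm(nn)
            if L<1e-5: continue
            nn/=L; k=abs((p-t[0])@nn)<.002
            if k.sum()>best: best=k.sum(); K=k
        c=p[K].mean(0); nn=np.linalg.svd(p[K]-c)[2][2]; nn*=np.sign(nn[1])
        yaw=np.degrees(np.arctan2(-nn[0],nn[1])); ang=np.arctan2(np.hypot(*nn[:2]),-nn[2])
        print(n,nm,best,len(p),'n',nn.round(3),'yaw',yaw.round(2),'tilt from vertical deg',np.degrees(np.arcsin(nn[2])).round(1))
        h=nn[:2]/np.hypot(*nn[:2]); ax=np.array([h[1],-h[0]])
        yy=lambda zz:(nn@c-nn[2]*zz)/np.hypot(*nn[:2])
        print('  perp dist at z=.1',yy(.1).round(4),'x range',np.percentile(p[K][:,:2]@ax,[.5,99.5]).round(4),'zmax',np.percentile(p[:,2],99.5).round(3))
```

```text
top reb 1625 2813 n [ 0.448  0.849 -0.279] yaw -27.81 tilt from vertical deg -16.2
  perp dist at z=.1 0.2392 x range [0.2511 0.4492] zmax 0.248
top fl 3228 4824 n [ 0.46   0.872 -0.167] yaw -27.78 tilt from vertical deg -9.6
  perp dist at z=.1 0.5361 x range [0.2514 0.4495] zmax 0.247
scene reb 2186 3361 n [ 0.449  0.85  -0.274] yaw -27.86 tilt from vertical deg -15.9
  perp dist at z=.1 0.2392 x range [0.2498 0.4488] zmax 0.247
scene fl 2597 3781 n [ 0.46   0.872 -0.166] yaw -27.83 tilt from vertical deg -9.5
  perp dist at z=.1 0.5358 x range [0.25   0.4493] zmax 0.247
```

The planes fit the given sizes: the hinges come out 280 mm apart and the leaves 200 mm long. The chest yaw is -27.8°. In the rotated coordinates (x', y') its centre is at (.350, .396). The rebated leaf stands at about 1.29 rad and the flanged leaf at about 1.74 rad. I'll go over the top to the -y side with the fingers closed.

Call:
send_rows:
  dr:
    - [0, 0, 0]
    - [0, 0, 0]
    - [0, 0, 4]
    - [0, 0, 4]
    - [0, 0, 4]
    - [0, 0, 4]
    - [0, 0, 4]
    - [0, 0, 4]
    - [0, 0, 4]
    - [0, 0, 4]
    - [0, 0, 4]
    - [0, 0, 4]
  xyz:
    - [0, 0, -50]
    - [0, 0, -80]
    - [-364, -434, -80]
    - [-364, -434, -80]
    - [-364, -434, -80]
    - [-364, -434, -80]
    - [-364, -434, -80]
    - [-364, -434, -80]
    - [-364, -434, -80]
    - [-364, -434, -80]
    - [-364, -434, -80]
    - [-364, -434, -80]
  fingers: [-1, -1, -1, -1, -1, -1, -1, -1, -1, -1, -1, -1]

```text
clock: 1.3
position: [0.3915, 0.0896, 0.3107]
eef_rot: [[-0.885, 0.466, 0.0], [0.466, 0.885, 0.0], [-0.0, 0.0, -1.0]]
contact_force: [1.4, 0.6, -0.2]
grip_width: 0.0002
grasp_force: 0.0
```

Call:
send_rows:
  dr:
    - [0, 0, 0]
    - [0, 0, 0]
    - [0, 0, 0]
    - [0, 0, 0]
    - [0, 0, 0]
    - [0, 0, 0]
    - [0, 0, 0]
    - [0, 0, 0]
  xyz:
    - [-22, -24, 0]
    - [-45, -47, 0]
    - [-45, -47, 0]
    - [-45, -47, 40]
    - [-45, -47, 70]
    - [-45, -47, 97]
    - [-45, -47, 97]
    - [-45, -47, 97]
  fingers: [-1, -1, -1, -1, -1, -1, -1, -1]

```text
clock: 2.1
position: [0.4093, 0.0294, 0.2139]
eef_rot: [[-0.885, 0.466, -0.001], [0.466, 0.885, 0.0], [0.001, -0.001, -1.0]]
contact_force: [-0.8, -0.2, -0.2]
grip_width: 0.0005
grasp_force: 0.0
```

Call:
send_rows:
  dr:
    - [0, 0, 0]
    - [0, 0, 0]
    - [0, 0, 0]
    - [0, 0, 0]
    - [0, 0, 0]
    - [0, 0, 0]
    - [0, 0, 0]
    - [0, 0, 0]
    - [0, 0, 0]
    - [0, 0, 0]
    - [0, 0, 0]
    - [0, 0, 0]
  xyz:
    - [0, 20, 0]
    - [0, 36, 1]
    - [0, 45, 2]
    - [0, 54, 4]
    - [0, 64, 7]
    - [0, 72, 11]
    - [0, 80, 15]
    - [0, 88, 20]
    - [0, 95, 26]
    - [0, 102, 33]
    - [0, 108, 40]
    - [0, 108, 40]
  fingers: [-1, -1, -1, -1, -1, -1, -1, -1, -1, -1, -1, -1]

```text
clock: 3.3
position: [0.4593, 0.1249, 0.1723]
eef_rot: [[-0.885, 0.466, -0.002], [0.466, 0.885, -0.0], [0.002, -0.002, -1.0]]
contact_force: [-0.5, -0.6, 0.2]
grip_width: 0.0004
grasp_force: 0.0
```

Run:
```python
from station import env
import cv2
im,d=env.get_image('scene'); cv2.imwrite('pics/s1.png',cv2.resize(im[40:260,120:400,::-1],None,fx=2,fy=2))
```

```text
(no output)
```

View pics/s1.png

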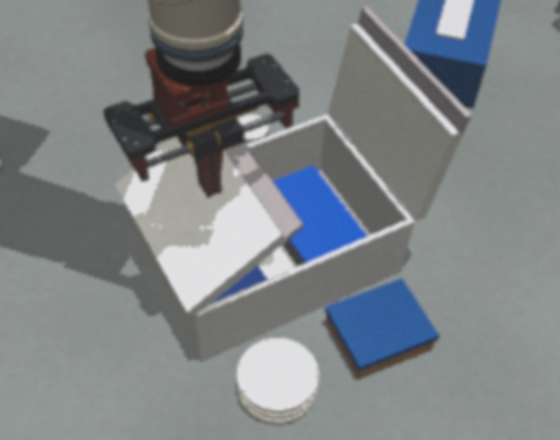

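The closed fingertips at (212,190) are on the outer face, and the stepped leaf is partly folded, at about 30°. The flanged leaf still stands open. I'll carry on down.

Call:
send_rows:
  dr:
    - [0, 0, 0]
    - [0, 0, 0]
    - [0, 0, 0]
    - [0, 0, 0]
    - [0, 0, 0]
    - [0, 0, 0]
    - [0, 0, 0]
    - [0, 0, 0]
    - [0, 0, 0]
    - [0, 0, 0]
  xyz:
    - [0, 5, 7]
    - [0, 10, 15]
    - [0, 14, 22]
    - [0, 17, 30]
    - [0, 20, 37]
    - [0, 21, 42]
    - [0, 22, 46]
    - [0, 22, 49]
    - [0, 22, 49]
    - [0, 22, 49]
  fingers: [-1, -1, -1, -1, -1, -1, -1, -1, -1, -1]

```text
clock: 4.35
position: [0.4704, 0.1438, 0.1247]
eef_rot: [[-0.884, 0.467, 0.001], [0.467, 0.884, -0.0], [-0.001, 0.0, -1.0]]
contact_force: [0.4, -0.2, -0.1]
grip_width: 0.0004
grasp_force: 0.0
```

Call:
send_rows:
  dr:
    - [0, 0, 0]
    - [0, 0, 0]
    - [0, 0, 0]
    - [0, 0, 0]
  xyz:
    - [0, 0, 2]
    - [0, 0, 3]
    - [0, 0, 3]
    - [0, 0, 3]
  fingers: [-1, -1, -1, -1]

```text
clock: 4.75
position: [0.4706, 0.1439, 0.1239]
eef_rot: [[-0.884, 0.467, 0.001], [0.467, 0.884, 0.0], [-0.001, 0.001, -1.0]]
contact_force: [-6.5, -2.6, 26.0]
grip_width: 0.0007
grasp_force: 13.1
```

Call:
send_rows:
  dr:
    - [0, 0, 0]
    - [0, 0, 0]
    - [0, 0, 0]
    - [0, 0, 0]
    - [0, 0, 0]
    - [0, 0, 0]
    - [0, 0, 0]
  xyz:
    - [0, 0, -40]
    - [0, 0, -90]
    - [0, 0, -140]
    - [0, 0, -190]
    - [0, 0, -206]
    - [0, 0, -206]
    - [0, 0, -206]
  fingers: [-1, -1, -1, -1, -1, -1, -1]

```text
clock: 5.45
position: [0.4697, 0.1437, 0.3269]
eef_rot: [[-0.884, 0.467, -0.0], [0.467, 0.884, -0.0], [0.0, -0.0, -1.0]]
contact_force: [-0.7, 0.2, -0.0]
grip_width: 0.0007
grasp_force: 0.0
```

Run:
```python
from station import env
from h import *
a=np.deg2rad(-27.8); R=np.array([[np.cos(a),-np.sin(a)],[np.sin(a),np.cos(a)]])
for n in('top','scene'):
    z=np.load(n+'0.npz'); q=cloud(z['im'],z['d'],z['K'],z['T']).reshape(-1,3); c=q[:,:2]@R
    k=(c[:,1]>.59)&(c[:,1]<.85)&(c[:,0]>.15)&(c[:,0]<.55)&(q[:,2]>.03)
    print(n,k.sum(), np.c_[c[k].min(0),c[k].max(0)].round(3).tolist() if k.any() else '', q[k,2].max() if k.any() else '')
im,d=env.get_image('scene'); c=env.get_calibration('scene'); q=cloud(im,d,c['mtx'],c['extrinsics']).reshape(-1,3); cc=q[:,:2]@R
k=(abs(cc[:,0]-.35)<.09)&(cc[:,1]>.28)&(cc[:,1]<.375)&(q[:,2]>.09)&(q[:,2]<.14); print('leaf z',np.polyfit(cc[k,1],q[k,2],1),np.median(q[k,2]))
k=(abs(cc[:,0]-.35)<.09)&(cc[:,1]>.53)&(cc[:,1]<.6)&(q[:,2]>.12); print('fl',k.sum(),q[k,2].max(),cc[k,1].max())
```

```text
top 1188 [[0.15, 0.251], [0.712, 0.798]] 0.08473862986742753
scene 1093 [[0.15, 0.251], [0.717, 0.85]] 0.08684437925364874
leaf z [-0.00037951  0.11628876] 0.11617199597220973
fl 3111 0.24755483979810455 0.5778876815144284
```

Call:
send_rows:
  dr:
    - [0, 0, 0]
    - [0, 0, 0]
    - [0, 0, 0]
    - [0, 0, 0]
    - [0, 0, 0]
    - [0, 0, 0]
    - [0, 0, 0]
    - [0, 0, 0]
    - [0, 0, 0]
    - [0, 0, 0]
    - [0, 0, 0]
    - [0, 0, 0]
  xyz:
    - [0, 40, 0]
    - [0, 85, 0]
    - [0, 130, 0]
    - [0, 175, 0]
    - [0, 220, 0]
    - [0, 265, 0]
    - [0, 300, 0]
    - [0, 300, 0]
    - [0, 300, 40]
    - [0, 300, 85]
    - [0, 300, 122]
    - [0, 300, 122]
  fingers: [-1, -1, -1, -1, -1, -1, -1, -1, -1, -1, -1, -1]

```text
clock: 6.7
position: [0.6059, 0.4058, 0.1973]
eef_rot: [[-0.884, 0.467, -0.012], [0.467, 0.884, -0.008], [0.007, -0.013, -1.0]]
contact_force: [0.4, 0.2, -0.8]
grip_width: 0.0003
grasp_force: 0.0
```

Call:
send_rows:
  dr:
    - [0, 0, 0]
    - [0, 0, 0]
    - [0, 0, 0]
  xyz:
    - [0, 0, 0]
    - [0, 0, 0]
    - [0, 0, 0]
  fingers: [-1, -1, -1]

```text
clock: 7.0
position: [0.6113, 0.4098, 0.2084]
eef_rot: [[-0.884, 0.467, 0.003], [0.467, 0.884, 0.002], [-0.002, 0.003, -1.0]]
contact_force: [-0.2, 0.9, -0.5]
grip_width: 0.0003
grasp_force: 0.0
```

Call:
send_rows:
  dr:
    - [0, 0, 0]
    - [0, 0, 0]
    - [0, 0, 0]
    - [0, 0, 0]
    - [0, 0, 0]
    - [0, 0, 0]
    - [0, 0, 0]
    - [0, 0, 0]
    - [0, 0, 0]
    - [0, 0, 0]
    - [0, 0, 0]
    - [0, 0, 0]
  xyz:
    - [0, -25, 0]
    - [0, -48, 0]
    - [0, -62, 0]
    - [0, -76, 0]
    - [0, -90, 0]
    - [0, -105, 0]
    - [0, -120, 2]
    - [0, -134, 6]
    - [0, -146, 11]
    - [0, -157, 18]
    - [0, -167, 26]
    - [0, -167, 26]
  fingers: [-1, -1, -1, -1, -1, -1, -1, -1, -1, -1, -1, -1]

```text
clock: 8.2
position: [0.5312, 0.26, 0.1792]
eef_rot: [[-0.884, 0.467, -0.002], [0.467, 0.884, -0.001], [0.001, -0.002, -1.0]]
contact_force: [-0.6, 0.0, 0.1]
grip_width: 0.0005
grasp_force: 0.0
```

Run:
```python
from station import env
import cv2
im,d=env.get_image('scene'); cv2.imwrite('pics/s2.png',cv2.resize(im[40:260,120:400,::-1],None,fx=2,fy=2))
```

```text
(no output)
```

View pics/s2.png

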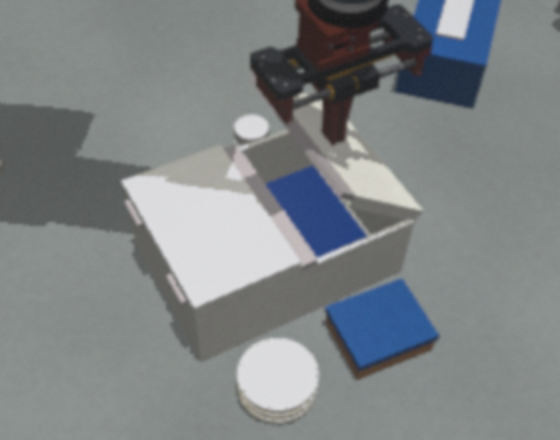

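The rebated leaf lies flat with its tongue low. The flanged leaf is folding under the fingertips at (335,135), at about 40°. I'll take it the rest of the way down.

Call:
send_rows:
  dr:
    - [0, 0, 0]
    - [0, 0, 0]
    - [0, 0, 0]
    - [0, 0, 0]
    - [0, 0, 0]
    - [0, 0, 0]
    - [0, 0, 0]
    - [0, 0, 0]
    - [0, 0, 0]
    - [0, 0, 0]
    - [0, 0, 0]
    - [0, 0, 0]
  xyz:
    - [0, -5, 5]
    - [0, -10, 10]
    - [0, -15, 17]
    - [0, -20, 25]
    - [0, -23, 33]
    - [0, -26, 41]
    - [0, -29, 49]
    - [0, -30, 53]
    - [0, -31, 56]
    - [0, -31, 57]
    - [0, -31, 58]
    - [0, -31, 58]
  fingers: [-1, -1, -1, -1, -1, -1, -1, -1, -1, -1, -1, -1]

```text
clock: 9.45
position: [0.5178, 0.2346, 0.1241]
eef_rot: [[-0.884, 0.467, 0.0], [0.467, 0.884, 0.001], [0.0, 0.001, -1.0]]
contact_force: [-7.0, -2.0, 25.0]
grip_width: 0.0007
grasp_force: 13.0
```

Pressed down with 25 N at tip height 0.116. Now I'll lift clear and check.

Call:
send_rows:
  dr:
    - [0, 0, 0]
    - [0, 0, 0]
    - [0, 0, 0]
    - [0, 0, 0]
    - [0, 0, 0]
    - [0, 0, 0]
    - [0, 0, 0]
  xyz:
    - [0, 0, -30]
    - [0, 0, -70]
    - [0, 0, -120]
    - [0, 0, -160]
    - [0, 0, -180]
    - [0, 0, -180]
    - [0, 0, -180]
  fingers: [-1, -1, -1, -1, -1, -1, -1]

```text
clock: 10.15
position: [0.5172, 0.234, 0.3008]
eef_rot: [[-0.884, 0.467, -0.001], [0.467, 0.884, -0.0], [0.001, -0.001, -1.0]]
contact_force: [-0.2, 0.4, -0.1]
grip_width: 0.0002
grasp_force: 0.0
```

Run:
```python
from station import env
from h import *
a=np.deg2rad(-27.8); R=np.array([[np.cos(a),-np.sin(a)],[np.sin(a),np.cos(a)]])
im,d=env.get_image('scene'); c=env.get_calibration('scene'); q=cloud(im,d,c['mtx'],c['extrinsics']).reshape(-1,3); cc=q[:,:2]@R
cv2.imwrite('pics/s3.png',cv2.resize(im[40:260,120:400,::-1],None,fx=2,fy=2))
for lo,hi in((.26,.37),(.37,.41),(.42,.53)):
    k=(abs(cc[:,0]-.35)<.09)&(cc[:,1]>lo)&(cc[:,1]<hi)&(q[:,2]>.05)&(q[:,2]<.17); print(k.sum(),np.polyfit(cc[k,1],q[k,2],1),np.percentile(q[k,2],[2,50,98]))
```

```text
3043 [-0.00050154  0.11630305] [0.11377374 0.11616985 0.11847332]
1028 [0.00513247 0.11392659] [0.11111963 0.11611085 0.11844016]
2619 [0.00082078 0.11586747] [0.11395855 0.11624309 0.11867787]
```

View pics/s3.png

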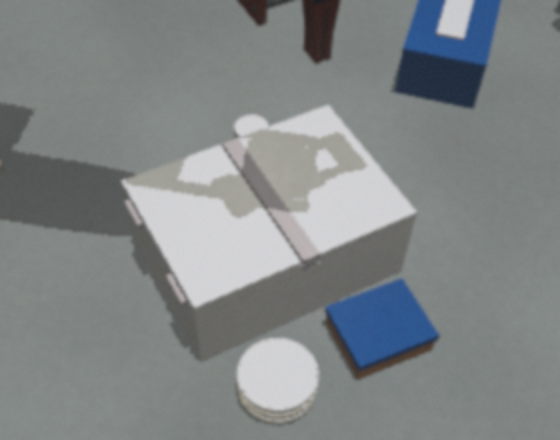

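Both leaves lie flat and flush at 116 mm, and the flange strip at (270,200) laps over the tongue. The jar (251,127), dishes (278,378) and slide box (382,328) look unmoved. The gripper is clear.

```bash
python3 -c "
from station import env
print(env.finish_job())"
```

```text
the job is handed in; nothing more can be done
None
```

The chest is closed and the job is handed in; no verdict came back: the rebated leaf went down first, the flanged leaf now laps over it with both flat at 116 mm, and the jar, slide box and dishes look unmoved in the last picture.

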